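# Seat a thread gauge leaf in a lead screw

### The job

Pick up the thread gauge leaf that has five fine teeth, lay it flat on the ledge beside the lead screw, about the middle, and gently slide it against and along the screw until its teeth drop into the thread and it is fully home, flush with the screw at both ends and flat on the ledge. Keep it lightly pressed home for a second to check that it seats, then let go and leave it there. Never push it hard against the screw, and do not disturb the coarse leaf or the things lying around.

Things in the scene. Friction and masses are not known exactly. Their poses are not given: they have to be found in the camera images.
- gauge: The leaf to use: steel plate 70 (x) x 62 (y) x 6 mm, five teeth on its -x edge at y = -24, -12, 0, 12, 24 mm (4.6 long, 4.2 wide at tip, 5.5 at root); black handle block on top, 30 (x) x 14 (y) mm, from 6 to 46 mm up. Origin on the underside below the handle's centre; tooth-root edge at x = -40, tips at -44.6, back edge at +30 mm. 0.15-0.24 kg. Lies on a 3 mm mat, teeth roughly towards the robot.
- gauge_left (a point): Point on the gauge's tooth-root edge at mid thickness: x = -40, y = +26, z = +3 mm in the gauge's frame.
- gauge_right (a point): The same at y = -26 mm.
- coarse: The other leaf, not to be used: same plate and handle, same frame, but only three broad teeth 22 mm apart. It lies on the same mat, its handle some 95 mm or more from the gauge's; the two may be either way round.
- cradle: Fixed base 60 (x) x 220 (y) mm; bearing blocks at y = -88 and +88 mm, 65 mm tall, hold a steel lead screw lying along y. Origin on the table below the screw's middle. Crest radius 20, root radius 15, pitch 12 mm, threaded over y = +-75 (shifted up to 4); crests and groove mouths each 6 mm wide. Where along y the crests lie varies and this pose does not tell it; the screw stays put.
- screw_axis (a point): Middle of the screw's axis, 45 mm above the table; y along the screw, +x towards the ledge. Leaf fully home: its tooth-root edge is parallel to y at x = 20 mm, so its origin is at x = 60, z = -3 mm. Tooth tips resting on the crests: origin at about x = 64.6 mm.
- ledge: Fixed flat steel ledge on the +x side of the screw (away from the robot), top face 42 mm above the table, 3 mm below the screw's axis. Origin on the table below its edge nearest the screw, 24 mm from the axis; it spans x = 0 to 82, y = -65 to 65 mm; axes as the cradle.
- joystick: Bystander: white joystick control box 100 x 130 x 35 mm, stick to 90 mm high. Origin under its centre. Leave alone.
- post: Bystander: dark steel optics post on a 48 mm round foot, 90 mm tall. Origin under its centre. Leave alone.
- driver: Bystander: screwdriver 160 mm long, lying. Leave alone.
There are look-alikes about, which are no part of the job. What is shaped like the gauge but orange is not meant.

How it is judged (in metres and radians):
On the way:
1. the gauge is fully home in the thread, flat on the ledge, and is kept pressed against the screw (x of gauge_left in the frame of screw_axis between 0.018 and 0.0215 m and x of gauge_right in the frame of screw_axis between 0.018 and 0.0215 m and z of gauge in the frame of screw_axis below -0.001 m and contact force between gauge and cradle above 0.5 N), for 0.5 s.
At the end, for the whole second after the job is handed in: The five-toothed leaf, pressed home (0.5 N or more) for 0.5 s before release, lies still and flat on the ledge (within 1.5 mm, 0.04 rad), both ends of its tooth-root edge within 1.5 mm of 20 mm from the screw's axis, within 35 mm of the screw's middle along its length (x of gauge_left in the frame of screw_axis between 0.018 and 0.0215 m and x of gauge_right in the frame of screw_axis between 0.018 and 0.0215 m and y of gauge in the frame of screw_axis between -0.035 and 0.035 m and z of gauge in the frame of screw_axis between -0.0045 and -0.0015 m and angle between gauge's own z axis and vertical below 0.04 rad and linear speed of gauge below 0.01 m/s); the robot touches nothing.
It fails at once if the gauge is pushed against the screw or its cradle with more than 20 N (contact force between gauge and cradle above 20 N).
It fails at once if the coarse leaf is moved by more than 20 mm (distance of coarse from where it was at the start of the episode above 0.02 m).
It fails at once if the joystick box, the post or the screwdriver is moved by more than 20 mm (distance of any of joystick, post, driver from where it was at the start of the episode above 0.02 m).
It also fails if it takes over 72 s, if anything falls off the work surface, if the arm or the gripper's body presses on something with over 40 N, if the wrist force passes 120 N, or if a joint passes its speed limit or range.

### The arm

A 6-joint arm with a two-finger parallel gripper is mounted at the origin on the work surface. World frame = base frame: x ahead of the robot, y to its left, z up, the work surface at z = 0. Lengths are in mm, angles in degrees, forces in N, time in s.
With the tool pointing down it reaches from about 350 to 875 mm from the base axis. Payload 4.2 kg.
Tool frame: the origin (TCP) lies on the centre line of the jaws, within the pads' length; the fingertips stand 11 mm ahead of it and the grasp point (between the pads) lies 8 mm behind it; z points along the fingers, y is the line along which they close (so a half turn about z gives the same grasp; the last joint's range is limited). The gripper opens to 87 mm and grips with 3 to 60 N. Pads are 19 mm wide; open, the fingers measure 117 mm over their backs; the gripper's body (75 mm by 190 mm) begins 51 mm behind the grasp point.
Start: joints at [-61.215, 22.042, 0.453, 0, -68.411, -14.817], TCP at [150.887, -606.492, 233.55] pointing down, gripper open.
Joint ranges: [-179.83, 179.83], [-69.29, 118.12], [-61.27, 80.66], [-181.25, 117.63], [-171.15, -9.14], [-177.46, 177.46]. Speed limits (degrees/s): [159.86, 159.86, 180, 180, 180, 180].

### API

Orientations are given as a 3x3 rotation matrix whose columns are the frame's x, y, z axes.
In Python, from workcell import monitor, viewer, arm gives the robot as it stands. The module is installed in compiled form; this text tells all that it offers.
- The arm moves only by the tool servo_tool, never from a script. Its argument "commands" is one flat list of numbers, 7 for each row, row after row: the turn, a rotation vector about the tool's x, y, z in rad, then the shift along the tool's x, y, z in cm, then the gripper command: -1 is shut, 1 is fully open, values between are in proportion. A call has 1 to 20 rows; each row shifts and turns the commanded pose from where the row before left it, along the tool's axes as they then stand; what a row does not reach is not made up. A row lasts 1/10 s, in which the tool goes at most 50 mm and 8.59 degrees, less where a joint would pass 70% of its speed; a pose out of reach is approached as far as the arm can. A call with a gripper value outside its range is refused whole. The fingers move at their own pace and stop on an object; the grip force is fixed at half the most. Time passes only in rows, so rows that do not move let the fingers close. It gives the time, the measured TCP pose, the force, the opening and the grip force at its end, in the units of the state.
- monitor.sense(): the state, without advancing time (a new reading comes with each control period).
- viewer.get_image(name): name is "side" or "top"; returns a dict with "image" (400x640x3 uint8, blue, green, red), "intrinsics" (3x3 intrinsics, pixels), "world_to_cam" (4x4, takes a point from world to camera coordinates). Camera axes: x right, y down, z forward; pixel columns grow to the right and rows downward; lengths in mm; the calibration is good to about 2 mm. A picture is of the moment at which its call begins. There is no depth.
- arm.finish_job(): hands the job in; it is judged then, once.
The state is a dict: "time_s": time; "q": joint angles; "qvel": joint speeds; "tau": joint torques, N m; "tool_pos": TCP position; "tcp_rot": TCP orientation; "contact_force": force on the tool from outside, world axes, zero at the start; "wrist_torque": the same for the moment, N m; "opening": finger opening in mm; "grip_force": force on a finger pad.
Only numpy, scipy, OpenCV 4.12 (cv2) and the standard library are available. Lean on these libraries where they do the work, as an engineer would, in place of code of your own. Each camera call takes 0.05 s, during which the arm holds its last target. There are 200 camera calls.

## Working session

There is one attempt and no reset: what is moved stays moved. The work goes in short steps, Python scripts to look and compute and a tool call to move; the robot and the scene stay as the last step left them, time stands still between calls to the robot, and variables do not carry over. Pictures are saved under pics/ and viewed, at most 10 in all, crops included, and the job is handed in when it is done.

Besides the shell and the picture viewer there is one more tool, called after "Emit:" by a JSON object that holds its "name" and its "arguments". servo_tool: Moves the arm, as the interface text tells. Its arguments: {"type":"object","properties":{"commands":{"type":"array","items":{"type":"number"}}},"required":["commands"]}

```bash
mkdir -p pics; python3 - <<'E'
from workcell import monitor, viewer, arm
import cv2, numpy as np
for n in("top","side"):
    d=viewer.get_image(n); cv2.imwrite(f"pics/{n}0.png",d["image"]); print(n,d["intrinsics"].tolist(),np.round(d["world_to_cam"],4).tolist())
s=monitor.sense(); print({k:np.round(v,3).tolist() for k,v in s.items()})
E
```

```text
top [[447.96514183362683, 0.0, 317.7196380509039], [0.0, 447.96514183362683, 201.46702557067283], [0.0, 0.0, 1.0]] [[0.0246, -0.9997, -0.0081, -129.1491], [-0.99, -0.0232, -0.1389, 612.6598], [0.1387, 0.0115, -0.9903, 1213.0274], [0.0, 0.0, 0.0, 1.0]]
side [[386.2381295382814, 0.0, 317.1374025221511], [0.0, 386.2381295382814, 201.07385754043256], [0.0, 0.0, 1.0]] [[-0.9578, -0.2872, 0.0141, 564.3187], [-0.2021, 0.6373, -0.7437, 241.3754], [0.2046, -0.7151, -0.6684, 672.4026], [0.0, 0.0, 0.0, 1.0]]
{'time_s': 0.1, 'q': [-61.216, 22.088, 0.388, -0.023, -68.411, -14.815], 'qvel': [0.121, -0.084, 0.111, 0.233, -0.021, -0.068], 'tau': [-0.0, -39.169, 18.794, 4.232, 0.013, -0.0], 'tool_pos': [150.746, -606.025, 232.558], 'tcp_rot': [[-0.97, -0.241, -0.001], [-0.241, 0.97, 0.002], [0.0, 0.002, -1.0]], 'contact_force': [-0.117, -1.027, -0.668], 'wrist_torque': [0.013, 0.051, 0.053], 'grip_force': 0.0, 'opening': 86.816}
```

View pics/top0.png

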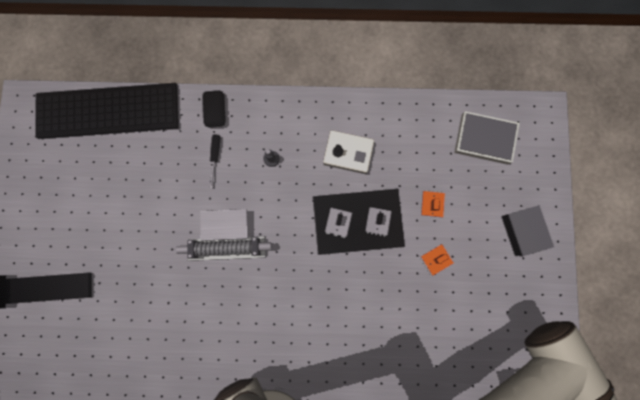

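View pics/side0.png

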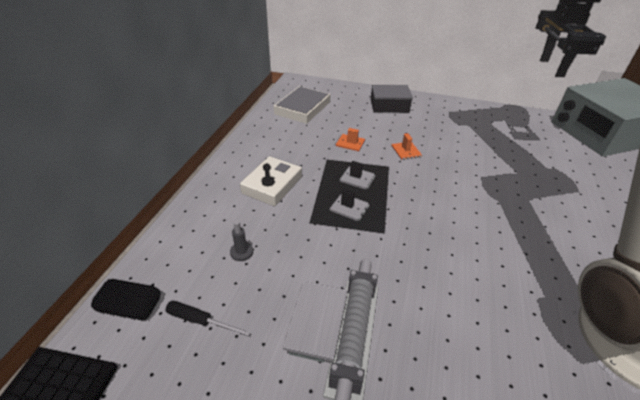

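The top view shows two grey leaves on the mat, at (338,221) and (378,220). Two orange look-alikes are at (432,204) and (437,260), and I rule them out by colour. The screw runs along row 247, columns 190-270, with the ledge above it. In the side view the leaves are at (349,207) and (357,178). A close crop should let me count the teeth.

```bash
python3 - <<'E'
import cv2, numpy as np
t=cv2.imread("pics/top0.png");s=cv2.imread("pics/side0.png")
a=cv2.resize(t[190:255,310:410],(800,520),interpolation=cv2.INTER_CUBIC)[:, :]
b=t[200:265,175:285]; 
a=cv2.resize(t[197:247,315:405],(450,250),interpolation=cv2.INTER_CUBIC)
a=cv2.resize(t[200:245,320:400],(640,360),interpolation=cv2.INTER_CUBIC)
c=cv2.resize(s[155:225,315:395],(274,240),interpolation=cv2.INTER_CUBIC)
b=cv2.resize(b,(406,240),interpolation=cv2.INTER_CUBIC)
o=np.zeros((600,680,3),np.uint8);o[:360,:640]=a;o[360:,:274]=c;o[360:,274:]=b
cv2.imwrite("pics/crop1.png",cv2.convertScaleAbs(o,alpha=1.2))
E
```

```text
(no output)
```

View pics/crop1.png

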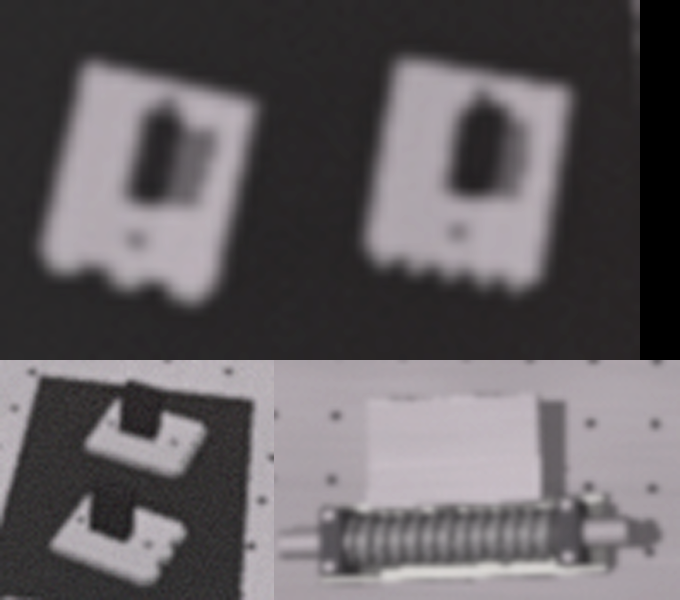

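The right leaf, (378,220) in the top view, has four gaps and so five fine teeth. That makes it the gauge. The left one, (338,221), has three broad teeth and is the coarse leaf. In both, the teeth point towards the robot. Next I measure the poses.

```bash
cat > h.py <<'E'
import cv2, numpy as np
from workcell import monitor, viewer, arm
def ray(d,uv,z):
    K,T=d["intrinsics"],d["world_to_cam"]; R=T[:3,:3];c=-R.T@T[:3,3]
    v=R.T@np.linalg.solve(K,[uv[0],uv[1],1]); return c+v*(z-c[2])/v[2]
def big(img,x0,y0,x1,y1,s=8): return cv2.resize(img[y0:y1,x0:x1],None,fx=s,fy=s,interpolation=cv2.INTER_CUBIC)
def unbig(p,x0,y0,s=8): return (np.array(p)+.5)/s-.5+[x0,y0]
def blobs(m,n=1):
    c,_=cv2.findContours(m,cv2.RETR_EXTERNAL,cv2.CHAIN_APPROX_NONE); return sorted(c,key=cv2.contourArea)[-n:]
def proj(d,p):
    T=d["world_to_cam"];q=d["intrinsics"]@(T[:3,:3]@np.array(p)+T[:3,3]);return q[:2]/q[2]
E
python3 - <<'E'
from h import *
d=viewer.get_image("top");im=d["image"]
g=cv2.cvtColor(im,cv2.COLOR_BGR2GRAY)
b=big(g,318,200,402,246); m=(b>100).astype(np.uint8)*255
for c in blobs(m,2):
    P=np.array([ray(d,unbig(p[0],318,200),9)[:2] for p in c],np.float32)
    r=cv2.minAreaRect(P); print("leaf",np.round(r,1) if 0 else r, cv2.boxPoints(r).round(1).tolist())
# handle top
x0,y0=366,206;b=big(g,x0,y0,392,232);m=(b<75).astype(np.uint8)*255;m=cv2.morphologyEx(m,cv2.MORPH_OPEN,np.ones((9,9)))
for c in blobs(m,3): print("dark",cv2.minAreaRect(np.array([ray(d,unbig(p[0],x0,y0),49)[:2] for p in c],np.float32)))
x0,y0=175,195
b=big(g,x0,y0,285,265); 
print("col profile row222:",g[222,192:256].tolist()); print("row profile col 225:",g[200:262,222].tolist())
# ledge: back edge rows per column and side edges per row by max gradient
gb=cv2.GaussianBlur(g,(3,3),0).astype(float)
def sub(p): 
    i=int(np.argmax(p)); 
    if 0<i<len(p)-1: i+= .5*(p[i-1]-p[i+1])/(p[i-1]-2*p[i]+p[i+1])
    return i
bk=np.array([[c,205+.5+sub(np.diff(gb[205:216,c]))] for c in range(204,244,2)])
lf=np.array([[194+.5+sub(np.diff(gb[r,194:207])),r] for r in range(214,236,2)])
rt=np.array([[240+.5+sub(-np.diff(gb[r,240:253])),r] for r in range(214,236,2)])
for n,e in(("back",bk),("left",lf),("right",rt)):
    W=np.array([ray(d,p,42)[:2] for p in e],np.float32); v=cv2.fitLine(W,cv2.DIST_HUBER,0,.01,.01).ravel(); print(n,v.round(3), np.abs((W-v[2:])@[-v[1],v[0]]).mean().round(2))
cv2.imwrite("pics/b.png",b)
E
```

```text
leaf ((567.5201416015625, -287.3838195800781), (62.39048767089844, 72.4783706665039), 81.13102722167969) [[526.9000244140625, -312.6000061035156], [598.5, -323.79998779296875], [608.0999755859375, -262.1000061035156], [536.5, -251.0]]
leaf ((561.17138671875, -173.3538055419922), (62.445823669433594, 74.38167572021484), 77.98908233642578) [[518.2999877929688, -196.1999969482422], [591.0999755859375, -211.60000610351562], [604.0, -150.60000610351562], [531.2999877929688, -135.10000610351562]]
dark ((561.71826171875, -315.03778076171875), (51.8927001953125, 9.29561996459961), 0.10170461982488632)
dark ((572.1017456054688, -287.6800842285156), (19.3046932220459, 33.40113830566406), 82.5455322265625)
dark ((583.7426147460938, -283.9114685058594), (46.73100280761719, 72.5040054321289), 1.3486456871032715)
col profile row222: [139, 140, 140, 140, 140, 140, 140, 142, 147, 152, 153, 153, 152, 153, 153, 152, 153, 153, 153, 153, 153, 154, 153, 154, 154, 153, 154, 154, 154, 154, 154, 154, 154, 154, 155, 155, 156, 156, 157, 157, 156, 157, 157, 156, 158, 157, 158, 157, 157, 158, 158, 158, 158, 150, 128, 99, 84, 82, 82, 82, 84, 98, 124, 137]
row profile col 225: [136, 139, 137, 137, 139, 139, 140, 140, 140, 144, 152, 154, 155, 155, 155, 155, 154, 155, 155, 155, 154, 153, 154, 156, 157, 157, 157, 161, 159, 157, 158, 159, 157, 157, 157, 159, 158, 155, 138, 103, 82, 76, 78, 86, 91, 95, 97, 98, 97, 97, 91, 84, 77, 72, 77, 113, 160, 178, 165, 134, 133, 139]
back [ 6.20000e-02 -9.98000e-01  5.84650e+02  1.61375e+02] 0.99
left [9.96000e-01 8.50000e-02 5.41707e+02 2.12335e+02] 1.59
right [9.95000e-01 1.04000e-01 5.48726e+02 8.26840e+01] 0.18
```

```bash
python3 - <<'E'
from h import *
d=viewer.get_image("top");g=cv2.cvtColor(d["image"],cv2.COLOR_BGR2GRAY);gb=cv2.GaussianBlur(g,(3,3),0).astype(float)
def sub(p):
    i=int(np.argmax(p))
    if 0<i<len(p)-1: i+= .5*(p[i-1]-p[i+1])/(p[i-1]-2*p[i]+p[i+1])
    return i+.5
def line(n,e,z):
    W=np.array([ray(d,p,z)[:2] for p in e],np.float32); v=cv2.fitLine(W,cv2.DIST_HUBER,0,.01,.01).ravel(); print(n,v.round(3),"deg",np.degrees(np.arctan2(v[1],v[0])).round(2),"res",((W-v[2:])@[-v[1],v[0]]).round(1).tolist())
C=range(203,244,2)
line("back",[[c,206+sub(np.diff(gb[206:214,c]))] for c in C],42)
line("front",[[c,232+sub(-np.diff(gb[232:246,c]))] for c in C],42)
line("base",[[c,248+sub(np.diff(gb[248:260,c]))] for c in C],20)
line("base2",[[c,254+sub(-np.diff(gb[254:263,c]))] for c in C],10)
line("left",[[196+sub(np.diff(gb[r,196:205])),r] for r in range(213,236,1)],42)
line("right",[[241+sub(-np.diff(gb[r,241:252])),r] for r in range(213,236,1)],42)
E
```

```text
back [ 6.90000e-02 -9.98000e-01  5.85240e+02  1.47368e+02] deg -86.02 res [1.899999976158142, 1.399999976158142, -0.20000000298023224, -0.5, -1.0, -0.8999999761581421, -0.5, -0.8999999761581421, 2.200000047683716, 1.399999976158142, 2.299999952316284, 2.799999952316284, 2.0, 0.5, -0.4000000059604645, -0.699999988079071, -1.0, -0.800000011920929, -0.699999988079071, 0.699999988079071, 1.899999976158142]
front [ 8.60000e-02 -9.96000e-01  5.04052e+02  1.44529e+02] deg -85.08 res [-0.0, 0.0, 0.8999999761581421, 0.6000000238418579, -0.6000000238418579, -0.699999988079071, -3.299999952316284, -3.5, 0.30000001192092896, 1.399999976158142, 1.399999976158142, 1.399999976158142, 1.100000023841858, 0.20000000298023224, -0.20000000298023224, -0.800000011920929, -0.6000000238418579, -0.6000000238418579, 0.4000000059604645, -0.8999999761581421, 0.800000011920929]
base [ 6.60000e-02 -9.98000e-01  4.60295e+02  1.49346e+02] deg -86.23 res [-2.5999999046325684, -0.800000011920929, -0.800000011920929, 0.30000001192092896, 0.699999988079071, 0.6000000238418579, 0.5, 0.10000000149011612, 0.10000000149011
[... 798 characters left out ...]
9952316284, -1.0, -0.699999988079071, -1.0, -0.0, -1.0, 0.8999999761581421, -1.0, 0.699999988079071, 0.8999999761581421, -0.0, -0.0, -0.699999988079071, -0.0, -0.0, -1.0, -0.0, 0.699999988079071, -0.0, 1.399999976158142]
right [9.95000e-01 9.70000e-02 5.47613e+02 8.25450e+01] deg 5.56 res [0.0, -0.10000000149011612, -0.20000000298023224, -0.20000000298023224, 0.10000000149011612, 0.0, 0.20000000298023224, 0.30000001192092896, 0.30000001192092896, 0.20000000298023224, 0.30000001192092896, 0.4000000059604645, -0.10000000149011612, -0.5, -0.5, -0.4000000059604645, -0.4000000059604645, -0.10000000149011612, -0.10000000149011612, 0.10000000149011612, -0.0, 0.30000001192092896, 0.4000000059604645]
```

```bash
python3 - <<'E'
import cv2,numpy as np
s=cv2.imread("pics/side0.png");cv2.imwrite("pics/crop2.png",cv2.resize(s[250:400,270:400],(520,600),interpolation=cv2.INTER_CUBIC))
E
```

```text
(no output)
```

View pics/crop2.png

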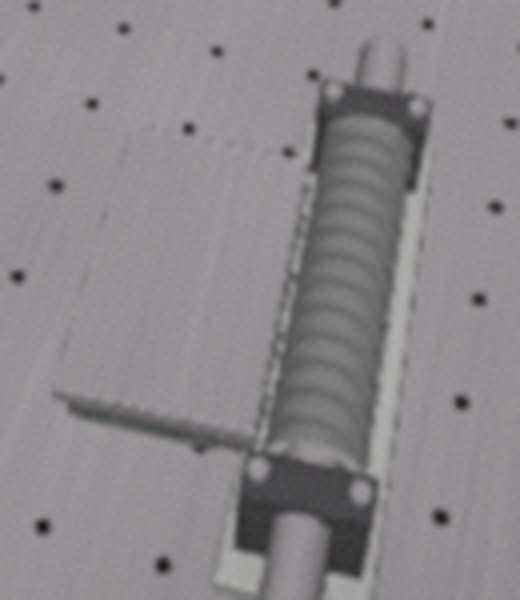

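The ledge and screw measure consistently: yaw about 4.3°, screw middle near (479,142), and gauge home at about (539,147). The gauge origin is near (573.5,-288) with yaw -8.9°. I turn the tool and move above it.

Emit:
{"name": "servo_tool", "arguments": {"commands": [0, 0, 0.133, 0, 0, 0, 0, 0, 0, 0.133, 0, 0, 0, 0, 0, 0, 0.133, 0, 0, 0, 0, 0, 0, 0, -3.07, 3.16, 0, 0, 0, 0, 0, -3.07, 3.16, 0, 0, 0, 0, 0, -3.07, 3.16, 0, 0, 0, 0, 0, -3.07, 3.16, 0, 0, 0, 0, 0, -3.07, 3.16, 0, 0, 0, 0, 0, -3.07, 3.16, 0, 0, 0, 0, 0, -3.07, 3.16, 0, 0, 0, 0, 0, -3.07, 3.16, 0, 0, 0, 0, 0, -3.07, 3.16, 0, 0, 0, 0, 0, -3.07, 3.16, 0, 0, 0, 0, 0, -3.07, 3.16, 0, 0, 0, 0, 0, -3.07, 3.16, 0, 0, 0, 0, 0, 0, 0, 4, 0, 0, 0, 0, 0, 0, 4, 0, 0, 0, 0, 0, 0, 0, 0, 0, 0, 0, 0, 0, 0, 0]}}

```text
time_s: 2.1
tool_pos: [573.5, -289.2, 153.8]
tcp_rot: [[-0.988, 0.154, -0.001], [0.154, 0.988, -0.001], [0.001, -0.001, -1.0]]
contact_force: [-0.3, 0.3, 1.5]
opening: 43.4
grip_force: 0.0
```

Emit:
{"name": "servo_tool", "arguments": {"commands": [0, 0, 0, 0, 0.1, 4, 0, 0, 0, 0, 0, 0, 4, 0, 0, 0, 0, 0, 0, 2, 0, 0, 0, 0, 0, 0, 1.5, 0, 0, 0, 0, 0, 0, 1.0, 0, 0, 0, 0, 0, 0, 0.35, 0, 0, 0, 0, 0, 0, 0, 0]}}

```text
time_s: 2.8
tool_pos: [574.4, -288.1, 26.0]
tcp_rot: [[-0.988, 0.154, 0.002], [0.154, 0.988, -0.001], [-0.002, -0.0, -1.0]]
contact_force: [-0.3, 0.9, 0.3]
opening: 43.4
grip_force: 0.0
```

```bash
python3 - <<'E'
from h import *
d=viewer.get_image("side");u,v=proj(d,[573,-288,30]).astype(int);print(u,v)
cv2.imwrite("pics/g1.png",big(d["image"],u-40,v-30,u+40,v+30,8))
E
```

```text
356 169
```

View pics/g1.png

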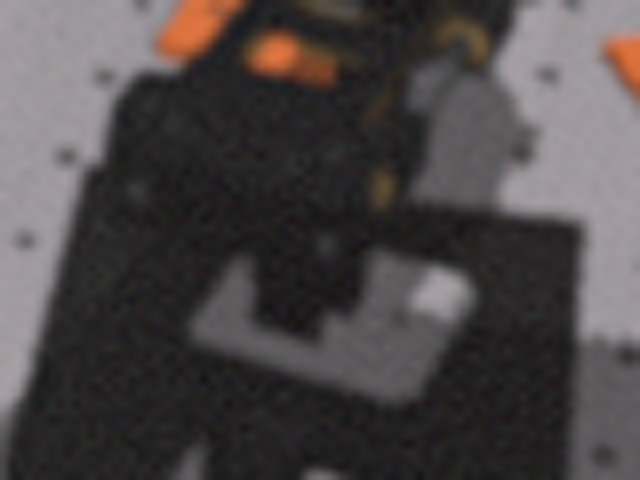

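The crop shows the gripper straddling the handle, with the plate around (330,330) undisturbed and the fingers clear of it. I close, then lift a little.

Emit:
{"name": "servo_tool", "arguments": {"commands": [0, 0, 0, 0, 0, 0, -1, 0, 0, 0, 0, 0, 0, -1, 0, 0, 0, 0, 0, 0, -1, 0, 0, 0, 0, 0, 0, -1, 0, 0, 0, 0, 0, 0, -1, 0, 0, 0, 0, 0, 0, -1, 0, 0, 0, 0, 0, 0, -1, 0, 0, 0, 0, 0, -1, -1, 0, 0, 0, 0, 0, -3, -1, 0, 0, 0, 0, 0, -4, -1, 0, 0, 0, 0, 0, -4, -1, 0, 0, 0, 0, 0, -3, -1, 0, 0, 0, 0, 0, 0, -1, 0, 0, 0, 0, 0, 0, -1]}}

```text
time_s: 4.25
tool_pos: [573.3, -287.4, 175.3]
tcp_rot: [[-0.988, 0.155, 0.001], [0.155, 0.988, 0.001], [-0.001, 0.001, -1.0]]
contact_force: [-1.4, 0.0, -2.5]
opening: 13.9
grip_force: 30.0
```

Emit:
{"name": "servo_tool", "arguments": {"commands": [0, 0, -0.115, 0, 0, 0, -1, 0, 0, -0.115, 0, 0, 0, -1, 0, 0, 0, -0.145, 4.36, 0, -1, 0, 0, 0, -0.145, 4.36, 0, -1, 0, 0, 0, -0.145, 4.36, 0, -1, 0, 0, 0, -0.145, 4.36, 0, -1, 0, 0, 0, -0.145, 4.36, 0, -1, 0, 0, 0, -0.145, 4.36, 0, -1, 0, 0, 0, -0.145, 4.36, 0, -1, 0, 0, 0, -0.145, 4.36, 0, -1, 0, 0, 0, -0.145, 4.36, 0, -1, 0, 0, 0, -0.145, 4.36, 0, -1, 0, 0, 0, 0, 0, 4, -1, 0, 0, 0, 0, 0, 4, -1, 0, 0, 0, 0, 0, 0, -1, 0, 0, 0, 0, 0, 0, -1]}}

```text
time_s: 5.85
tool_pos: [554.9, 147.4, 93.9]
tcp_rot: [[-0.997, -0.075, -0.003], [-0.075, 0.997, -0.003], [0.003, -0.002, -1.0]]
contact_force: [0.9, 0.1, 0.3]
opening: 13.7
grip_force: 30.0
```

```bash
python3 - <<'E'
from h import *
d=viewer.get_image("side");e=viewer.get_image("top")
s=monitor.sense();print(s["tool_pos"],s["contact_force"])
u,v=proj(d,[550,147,60]).astype(int);p,q=proj(e,[540,147,80]).astype(int);print(u,v,p,q)
a=big(d["image"],u-35,v-45,u+55,v+45,6)[:540];b=big(e["image"],p-40,q-45,p+40,q+45,6)
o=np.zeros((540,800,3),np.uint8);o[:,:400]=a[:,40:440];o[:,400:]=b[:, 40:440];cv2.imwrite("pics/p1.png",o)
E
```

```text
[556.77785478 148.19459725  96.60517338] [ 0.15154708 -0.62047517 -1.79147088]
314 309 220 224
```

View pics/p1.png

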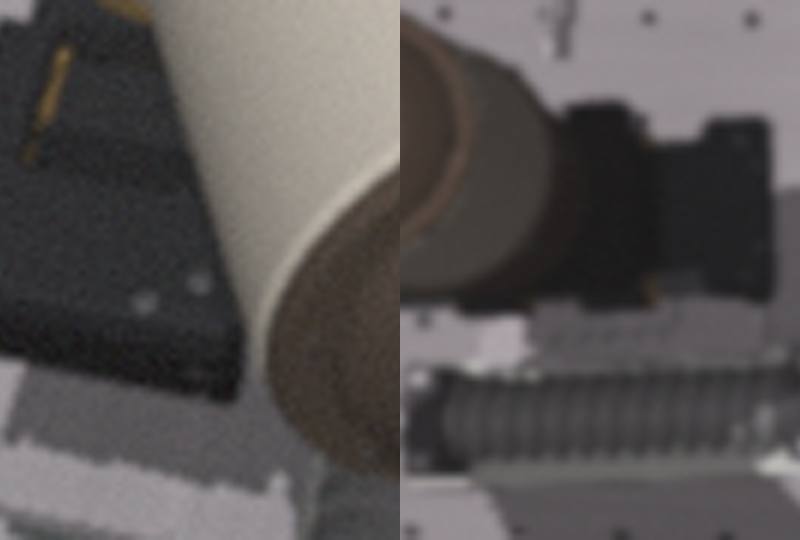

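The crop from above shows the gripper over the ledge, with the gauge's tooth edge just visible at about (600,335) and well clear of the screw. The arm hides everything else, so from here I work by force.

Emit:
{"name": "servo_tool", "arguments": {"commands": [0, 0, 0, 0, 0, 1.5, -1, 0, 0, 0, 0, 0, 0.8, -1, 0, 0, 0, 0, 0, 0.4, -1, 0, 0, 0, 0, 0, 0.1, -1, 0, 0, 0, 0, 0, 0, -1, 0, 0, 0, 0, 0, 0, -1]}}

```text
time_s: 6.55
tool_pos: [555.9, 148.2, 67.6]
tcp_rot: [[-0.997, -0.075, 0.001], [-0.075, 0.997, 0.0], [-0.001, 0.0, -1.0]]
contact_force: [0.5, -0.1, -1.7]
opening: 13.8
grip_force: 30.0
```

Emit:
{"name": "servo_tool", "arguments": {"commands": [0, 0, 0, 0, 0, 0.1, -1, 0, 0, 0, 0, 0, 0, -1, 0, 0, 0, 0, 0, 0, -1]}}

```text
time_s: 6.85
tool_pos: [555.5, 148.1, 66.1]
tcp_rot: [[-0.997, -0.075, 0.0], [-0.075, 0.997, 0.0], [-0.0, 0.0, -1.0]]
contact_force: [-0.7, 0.5, -2.3]
opening: 14.0
grip_force: 30.0
```

Emit:
{"name": "servo_tool", "arguments": {"commands": [0, 0, 0, 0, 0, 0.1, -1, 0, 0, 0, 0, 0, 0, -1, 0, 0, 0, 0, 0, 0, -1]}}

```text
time_s: 7.15
tool_pos: [555.5, 148.0, 65.0]
tcp_rot: [[-0.997, -0.075, -0.0], [-0.075, 0.997, -0.0], [0.0, -0.0, -1.0]]
contact_force: [-0.0, 0.3, -1.7]
opening: 13.6
grip_force: 30.0
```

Emit:
{"name": "servo_tool", "arguments": {"commands": [0, 0, 0, 0, 0, 0.05, -1, 0, 0, 0, 0, 0, 0, -1, 0, 0, 0, 0, 0, 0, -1]}}

```text
time_s: 7.45
tool_pos: [555.5, 148.0, 64.5]
tcp_rot: [[-0.997, -0.075, -0.0], [-0.075, 0.997, -0.0], [0.0, -0.0, -1.0]]
contact_force: [0.9, -0.3, -2.3]
opening: 13.9
grip_force: 30.0
```

Emit:
{"name": "servo_tool", "arguments": {"commands": [0, 0, 0, 0, 0, 0.05, -1, 0, 0, 0, 0, 0, 0, -1, 0, 0, 0, 0, 0, 0, -1]}}

```text
time_s: 7.75
tool_pos: [555.6, 148.1, 64.2]
tcp_rot: [[-0.997, -0.075, 0.0], [-0.075, 0.997, 0.0], [-0.0, 0.0, -1.0]]
contact_force: [0.5, 0.1, 0.3]
opening: 13.6
grip_force: 30.0
```

Emit:
{"name": "servo_tool", "arguments": {"commands": [0, 0, 0, 0, 0, 0.05, -1, 0, 0, 0, 0, 0, 0, -1, 0, 0, 0, 0, 0, 0, -1]}}

```text
time_s: 8.05
tool_pos: [555.6, 148.1, 64.2]
tcp_rot: [[-0.997, -0.075, 0.0], [-0.075, 0.997, 0.0], [-0.0, 0.0, -1.0]]
contact_force: [-1.9, -0.0, 5.6]
opening: 14.0
grip_force: 30.0
```

Emit:
{"name": "servo_tool", "arguments": {"commands": [0, 0, 0, 0, 0, 0.05, -1, 0, 0, 0, 0, 0, 0, -1, 0, 0, 0, 0, 0, 0, -1]}}

```text
time_s: 8.35
tool_pos: [555.6, 148.1, 64.2]
tcp_rot: [[-0.997, -0.075, 0.001], [-0.075, 0.997, 0.0], [-0.001, -0.0, -1.0]]
contact_force: [-3.1, 0.0, 8.1]
opening: 13.7
grip_force: 30.0
```

Emit:
{"name": "servo_tool", "arguments": {"commands": [0, 0, 0, 0, 0, -0.06, -1, 0, 0, 0, 0.2, 0, 0, -1, 0, 0, 0, 0.2, 0, 0, -1, 0, 0, 0, 0.2, 0, 0, -1, 0, 0, 0, 0.2, 0, 0, -1, 0, 0, 0, 0, 0, 0, -1, 0, 0, 0, 0, 0, 0, -1]}}

```text
time_s: 9.05
tool_pos: [548.1, 147.9, 64.2]
tcp_rot: [[-0.997, -0.075, 0.002], [-0.075, 0.997, 0.001], [-0.002, 0.001, -1.0]]
contact_force: [2.4, 1.1, 4.7]
opening: 14.0
grip_force: 30.0
```

Emit:
{"name": "servo_tool", "arguments": {"commands": [0, 0, 0, 0.05, 0, 0, -1, 0, 0, 0, 0.05, 0, 0, -1, 0, 0, 0, 0, 0, 0, -1, 0, 0, 0, 0, 0, 0, -1]}}

```text
time_s: 9.45
tool_pos: [547.4, 147.8, 64.2]
tcp_rot: [[-0.997, -0.075, 0.002], [-0.075, 0.997, 0.001], [-0.002, 0.001, -1.0]]
contact_force: [3.9, 0.8, 5.6]
opening: 13.8
grip_force: 30.0
```

Emit:
{"name": "servo_tool", "arguments": {"commands": [0, 0, 0, 0.05, 0, 0, -1, 0, 0, 0, 0.05, 0, 0, -1, 0, 0, 0, 0, 0, 0, -1, 0, 0, 0, 0, 0, 0, -1]}}

```text
time_s: 9.85
tool_pos: [546.4, 147.7, 64.2]
tcp_rot: [[-0.997, -0.075, 0.002], [-0.075, 0.997, 0.001], [-0.002, 0.001, -1.0]]
contact_force: [3.6, 1.1, 5.1]
opening: 14.0
grip_force: 30.0
```

Emit:
{"name": "servo_tool", "arguments": {"commands": [0, 0, 0, 0.05, 0, -0.03, -1, 0, 0, 0, 0.05, 0, 0, -1, 0, 0, 0, 0, 0, 0, -1, 0, 0, 0, 0, 0, 0, -1]}}

```text
time_s: 10.25
tool_pos: [545.0, 147.4, 64.2]
tcp_rot: [[-0.997, -0.075, 0.001], [-0.075, 0.997, 0.0], [-0.001, 0.0, -1.0]]
contact_force: [4.2, 0.6, 4.4]
opening: 13.7
grip_force: 30.0
```

Emit:
{"name": "servo_tool", "arguments": {"commands": [0, 0, 0, 0.05, 0, 0, -1, 0, 0, 0, 0, 0, 0, -1, 0, 0, 0, 0, 0, 0, -1]}}

```text
time_s: 10.55
tool_pos: [544.9, 147.4, 64.2]
tcp_rot: [[-0.997, -0.075, 0.002], [-0.075, 0.997, 0.001], [-0.002, 0.0, -1.0]]
contact_force: [5.9, -0.0, 4.1]
opening: 13.6
grip_force: 30.0
```

Emit:
{"name": "servo_tool", "arguments": {"commands": [0, 0, 0, 0.05, 0, 0, -1, 0, 0, 0, 0, 0, 0, -1, 0, 0, 0, 0, 0, 0, -1]}}

```text
time_s: 10.85
tool_pos: [544.9, 147.4, 64.2]
tcp_rot: [[-0.997, -0.075, 0.003], [-0.075, 0.997, 0.001], [-0.003, 0.001, -1.0]]
contact_force: [6.7, -0.4, 3.1]
opening: 13.9
grip_force: 30.0
```

Emit:
{"name": "servo_tool", "arguments": {"commands": [0, 0, 0, 0.05, 0, 0, -1, 0, 0, 0, 0, 0, 0, -1, 0, 0, 0, 0, 0, 0, -1]}}

```text
time_s: 11.15
tool_pos: [544.8, 147.4, 64.3]
tcp_rot: [[-0.997, -0.075, 0.004], [-0.075, 0.997, 0.001], [-0.004, 0.001, -1.0]]
contact_force: [7.6, -1.0, 2.8]
opening: 13.8
grip_force: 30.0
```

The tooth tips are resting on the crests: TCP x stopped at 544.9, which is 65.8 mm from the axis. Next I slide along the screw with light pressure.

Emit:
{"name": "servo_tool", "arguments": {"commands": [0, 0, 0, -0.03, 0.1, 0, -1, 0, 0, 0, 0, 0, 0, -1, 0, 0, 0, 0, 0, 0, -1]}}

```text
time_s: 11.45
tool_pos: [544.8, 147.6, 64.3]
tcp_rot: [[-0.997, -0.075, 0.003], [-0.075, 0.997, -0.0], [-0.003, -0.0, -1.0]]
contact_force: [8.4, -2.9, 2.2]
opening: 13.7
grip_force: 30.0
```

Emit:
{"name": "servo_tool", "arguments": {"commands": [0, 0, 0, 0, 0.1, 0, -1, 0, 0, 0, 0, 0, 0, -1, 0, 0, 0, 0, 0, 0, -1]}}

```text
time_s: 11.75
tool_pos: [544.8, 148.1, 64.3]
tcp_rot: [[-0.997, -0.075, 0.003], [-0.075, 0.997, -0.001], [-0.002, -0.001, -1.0]]
contact_force: [8.7, -5.3, 2.8]
opening: 13.9
grip_force: 30.0
```

Emit:
{"name": "servo_tool", "arguments": {"commands": [0, 0, 0, 0, 0.1, 0, -1, 0, 0, 0, 0, 0, 0, -1, 0, 0, 0, 0, 0, 0, -1]}}

```text
time_s: 12.05
tool_pos: [544.7, 149.0, 64.3]
tcp_rot: [[-0.997, -0.076, 0.002], [-0.076, 0.997, -0.001], [-0.002, -0.001, -1.0]]
contact_force: [9.0, -5.8, 3.6]
opening: 13.9
grip_force: 30.0
```

Emit:
{"name": "servo_tool", "arguments": {"commands": [0, 0, 0, 0, 0.1, 0, -1, 0, 0, 0, 0, 0, 0, -1, 0, 0, 0, 0, 0, 0, -1]}}

```text
time_s: 12.35
tool_pos: [544.5, 150.0, 64.3]
tcp_rot: [[-0.997, -0.075, 0.002], [-0.075, 0.997, -0.001], [-0.002, -0.001, -1.0]]
contact_force: [8.4, -5.8, 3.3]
opening: 13.2
grip_force: 30.0
```

Emit:
{"name": "servo_tool", "arguments": {"commands": [0, 0, 0, -0.03, 0.1, 0, -1, 0, 0, 0, 0, 0, 0, -1, 0, 0, 0, 0, 0, 0, -1]}}

```text
time_s: 12.65
tool_pos: [543.4, 151.5, 64.2]
tcp_rot: [[-0.997, -0.074, -0.0], [-0.074, 0.997, -0.001], [0.0, -0.001, -1.0]]
contact_force: [3.6, -1.0, 5.6]
opening: 14.1
grip_force: 30.0
```

Emit:
{"name": "servo_tool", "arguments": {"commands": [0, 0, 0, 0, 0.1, 0, -1, 0, 0, 0, 0, 0, 0, -1, 0, 0, 0, 0, 0, 0, -1]}}

```text
time_s: 12.95
tool_pos: [542.8, 152.1, 64.2]
tcp_rot: [[-0.997, -0.075, -0.001], [-0.075, 0.997, -0.002], [0.001, -0.001, -1.0]]
contact_force: [3.1, -3.2, 7.8]
opening: 13.5
grip_force: 30.0
```

Emit:
{"name": "servo_tool", "arguments": {"commands": [0, 0, 0, 0, 0.1, 0, -1, 0, 0, 0, 0, 0, 0, -1, 0, 0, 0, 0, 0, 0, -1]}}

```text
time_s: 13.25
tool_pos: [542.4, 152.7, 64.2]
tcp_rot: [[-0.997, -0.074, -0.002], [-0.074, 0.997, -0.002], [0.002, -0.002, -1.0]]
contact_force: [3.0, -4.6, 8.2]
opening: 13.6
grip_force: 30.0
```

Emit:
{"name": "servo_tool", "arguments": {"commands": [0, 0, 0, 0, 0.1, 0, -1, 0, 0, 0, 0, 0, 0, -1, 0, 0, 0, 0, 0, 0, -1]}}

```text
time_s: 13.55
tool_pos: [542.3, 152.8, 64.2]
tcp_rot: [[-0.997, -0.075, -0.002], [-0.075, 0.997, -0.004], [0.003, -0.003, -1.0]]
contact_force: [3.4, -7.3, 8.3]
opening: 13.6
grip_force: 30.0
```

The teeth have dropped in: x fell by 2 mm and y is now held by the flank. I relax y and z, then push home gently.

Emit:
{"name": "servo_tool", "arguments": {"commands": [0, 0, 0, 0, -0.13, -0.03, -1, 0, 0, 0, 0.05, 0, 0, -1, 0, 0, 0, 0, 0, 0, -1, 0, 0, 0, 0, 0, 0, -1]}}

```text
time_s: 13.95
tool_pos: [542.3, 152.8, 64.2]
tcp_rot: [[-0.997, -0.075, -0.001], [-0.075, 0.997, -0.002], [0.001, -0.002, -1.0]]
contact_force: [5.3, -3.4, 5.0]
opening: 13.9
grip_force: 30.0
```

Emit:
{"name": "servo_tool", "arguments": {"commands": [0, 0, 0, 0.05, 0, 0, -1, 0, 0, 0, 0, 0, 0, -1, 0, 0, 0, 0, 0, 0, -1]}}

```text
time_s: 14.25
tool_pos: [542.2, 152.8, 64.2]
tcp_rot: [[-0.997, -0.075, -0.0], [-0.075, 0.997, -0.001], [0.0, -0.001, -1.0]]
contact_force: [5.5, -4.0, 5.6]
opening: 13.6
grip_force: 30.0
```

Emit:
{"name": "servo_tool", "arguments": {"commands": [0, 0, 0, 0.05, 0, 0, -1, 0, 0, 0, 0, 0, 0, -1, 0, 0, 0, 0, 0, 0, -1]}}

```text
time_s: 14.55
tool_pos: [542.0, 152.8, 64.2]
tcp_rot: [[-0.997, -0.075, 0.0], [-0.075, 0.997, -0.001], [-0.0, -0.001, -1.0]]
contact_force: [6.7, -4.2, 4.4]
opening: 13.6
grip_force: 30.0
```

Emit:
{"name": "servo_tool", "arguments": {"commands": [0, 0, 0, 0.05, 0, 0, -1, 0, 0, 0, 0, 0, 0, -1, 0, 0, 0, 0, 0, 0, -1]}}

```text
time_s: 14.85
tool_pos: [541.5, 152.7, 64.2]
tcp_rot: [[-0.997, -0.075, 0.0], [-0.075, 0.997, -0.001], [-0.0, -0.001, -1.0]]
contact_force: [6.0, -3.6, 3.7]
opening: 14.0
grip_force: 30.0
```

Emit:
{"name": "servo_tool", "arguments": {"commands": [0, 0, 0, 0.05, -0.05, 0, -1, 0, 0, 0, 0, 0, 0, -1, 0, 0, 0, 0, 0, 0, -1]}}

```text
time_s: 15.15
tool_pos: [540.9, 152.4, 64.2]
tcp_rot: [[-0.997, -0.075, 0.0], [-0.075, 0.997, -0.001], [0.0, -0.001, -1.0]]
contact_force: [5.2, -3.1, 3.5]
opening: 13.8
grip_force: 30.0
```

Emit:
{"name": "servo_tool", "arguments": {"commands": [0, 0, 0, 0.05, -0.02, 0, -1, 0, 0, 0, 0, 0, 0, -1, 0, 0, 0, 0, 0, 0, -1]}}

```text
time_s: 15.45
tool_pos: [540.3, 152.3, 64.2]
tcp_rot: [[-0.997, -0.075, -0.0], [-0.075, 0.997, -0.001], [0.0, -0.001, -1.0]]
contact_force: [5.2, -2.6, 4.2]
opening: 13.9
grip_force: 30.0
```

Emit:
{"name": "servo_tool", "arguments": {"commands": [0, 0, 0, 0.05, 0, 0, -1, 0, 0, 0, 0, 0, 0, -1, 0, 0, 0, 0, 0, 0, -1]}}

```text
time_s: 15.75
tool_pos: [540.2, 152.3, 64.2]
tcp_rot: [[-0.997, -0.075, 0.001], [-0.075, 0.997, -0.001], [-0.0, -0.001, -1.0]]
contact_force: [5.0, -2.6, 2.8]
opening: 14.0
grip_force: 30.0
```

Emit:
{"name": "servo_tool", "arguments": {"commands": [0, 0, 0, 0.03, 0, 0, -1, 0, 0, 0, 0, 0, 0, -1, 0, 0, 0, 0, 0, 0, -1]}}

```text
time_s: 16.05
tool_pos: [540.1, 152.3, 64.2]
tcp_rot: [[-0.997, -0.075, 0.001], [-0.075, 0.997, -0.001], [-0.001, -0.001, -1.0]]
contact_force: [8.0, -3.5, 3.5]
opening: 13.6
grip_force: 30.0
```

Emit:
{"name": "servo_tool", "arguments": {"commands": [0, 0, 0, 0.03, 0, 0, -1, 0, 0, 0, 0, 0, 0, -1, 0, 0, 0, 0, 0, 0, -1, 0, 0, 0, 0, 0, 0, -1, 0, 0, 0, 0, 0, 0, -1, 0, 0, 0, 0, 0, 0, -1, 0, 0, 0, 0, 0, 0, -1, 0, 0, 0, 0, 0, 0, -1, 0, 0, 0, 0, 0, 0, -1, 0, 0, 0, 0, 0, 0, -1]}}

```text
time_s: 17.05
tool_pos: [540.1, 152.3, 64.2]
tcp_rot: [[-0.997, -0.075, 0.002], [-0.075, 0.997, -0.001], [-0.001, -0.001, -1.0]]
contact_force: [7.3, -3.2, 2.8]
opening: 13.7
grip_force: 30.0
```

```bash
python3 - <<'E'
from h import *
for i in range(4):
    d=viewer.get_image("top");s=monitor.sense();print(s["tool_pos"].round(2),s["contact_force"].round(1),s["wrist_torque"].round(3))
p,q=proj(d,[500,147,50]).astype(int)
cv2.imwrite("pics/s1.png",big(d["image"],p-40,q-25,p+40,q+25,10))
E
```

```text
[540.09 152.27  64.25] [ 7.1 -4.4  2. ] [-0.94  -2.247  0.053]
[540.09 152.27  64.25] [ 7.7 -2.7  2.2] [-1.028 -2.203  0.058]
[540.09 152.26  64.24] [ 6.5 -2.8  2.4] [-0.993 -2.227  0.066]
[540.08 152.28  64.23] [ 6.8 -3.7  2.3] [-0.965 -2.227  0.074]
```

View pics/s1.png

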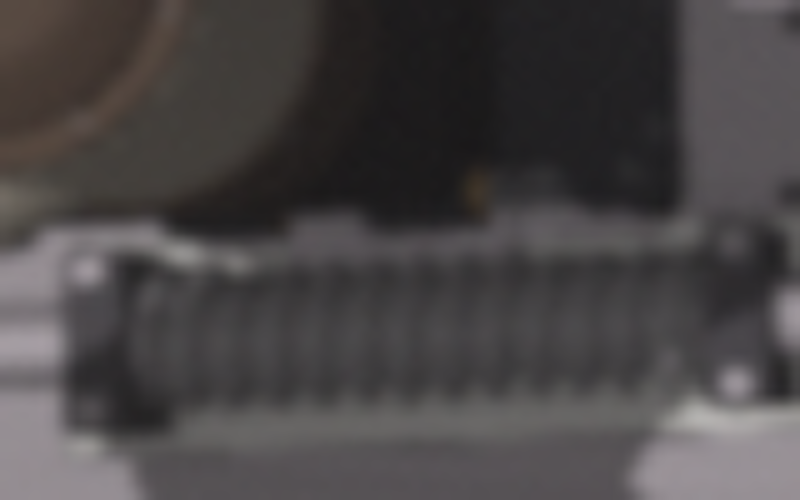

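The crop shows the plate edge meeting the screw at about row 230, with no visible gap. TCP travel since crest contact is about 4.4 mm of the 4.6 expected. Next I relax the side load and probe the yaw.

Emit:
{"name": "servo_tool", "arguments": {"commands": [0, 0, 0, 0, -0.03, 0, -1, 0, 0, 0, 0, 0, 0, -1, 0, 0, 0, 0, 0, 0, -1]}}

```text
time_s: 17.55
tool_pos: [540.1, 152.3, 64.2]
tcp_rot: [[-0.997, -0.075, 0.002], [-0.075, 0.997, -0.0], [-0.002, -0.0, -1.0]]
contact_force: [7.1, -2.2, 3.3]
opening: 13.7
grip_force: 30.0
```

```bash
cat > s.py <<'E'
from h import *
for i in range(2):
    viewer.get_image("top");s=monitor.sense();R=s["tcp_rot"];print(s["tool_pos"].round(2),s["contact_force"].round(1),s["wrist_torque"].round(3),np.degrees(np.arctan2(-R[1,0],-R[0,0])).round(2))
E
python3 s.py
```

```text
[540.03 152.18  64.21] [ 6.9 -2.2  3. ] [-0.723 -2.133  0.044] 4.29
[540.06 152.19  64.2 ] [ 7.6 -2.3  2.3] [-0.697 -2.1   -0.017] 4.3
```

Emit:
{"name": "servo_tool", "arguments": {"commands": [0, 0, 0.012, 0, 0, 0, -1, 0, 0, 0, 0, 0, 0, -1, 0, 0, 0, 0, 0, 0, -1]}}

```text
time_s: 17.95
tool_pos: [539.9, 151.9, 64.2]
tcp_rot: [[-0.998, -0.064, 0.001], [-0.064, 0.998, -0.001], [-0.001, -0.001, -1.0]]
contact_force: [7.3, -4.0, 3.3]
opening: 13.7
grip_force: 30.0
```

```bash
python3 s.py
```

```text
[539.97 151.92  64.23] [ 7.8 -3.8  1.6] [-1.013 -2.114  0.191] 3.65
[539.95 151.91  64.22] [ 6.8 -3.8  2. ] [-0.966 -2.082  0.186] 3.65
```

Emit:
{"name": "servo_tool", "arguments": {"commands": [0, 0, -0.024, 0, 0, 0, -1, 0, 0, 0, 0, 0, 0, -1, 0, 0, 0, 0, 0, 0, -1]}}

```text
time_s: 18.35
tool_pos: [540.1, 152.6, 64.2]
tcp_rot: [[-0.996, -0.086, 0.002], [-0.086, 0.996, 0.0], [-0.002, 0.0, -1.0]]
contact_force: [7.3, -1.6, 2.5]
opening: 13.4
grip_force: 30.0
```

```bash
python3 s.py
```

```text
[540.15 152.56  64.25] [ 7.2 -1.5  2.4] [-0.421 -2.069 -0.074] 4.96
[540.15 152.56  64.24] [ 7.9 -1.3  3.4] [-0.438 -2.002 -0.073] 4.96
```

Yaw equilibrium is near 4.0°. I set that, hold for over a second, then relax and open.

Emit:
{"name": "servo_tool", "arguments": {"commands": [0, 0, 0.016, 0, 0, 0, -1, 0, 0, 0, 0, 0, 0, -1, 0, 0, 0, 0, 0, 0, -1, 0, 0, 0, 0, 0, 0, -1, 0, 0, 0, 0, 0, 0, -1, 0, 0, 0, 0, 0, 0, -1, 0, 0, 0, 0, 0, 0, -1, 0, 0, 0, 0, 0, 0, -1, 0, 0, 0, 0, 0, 0, -1, 0, 0, 0, 0, 0, 0, -1, 0, 0, 0, 0, 0, 0, -1, 0, 0, 0, 0, 0, 0, -1, 0, 0, 0, 0, 0, 0, -1]}}

```text
time_s: 19.75
tool_pos: [539.9, 152.1, 64.2]
tcp_rot: [[-0.997, -0.071, 0.001], [-0.071, 0.997, -0.001], [-0.001, -0.001, -1.0]]
contact_force: [7.0, -2.9, 3.8]
opening: 13.8
grip_force: 30.0
```

```bash
python3 s.py
```

```text
[539.99 152.09  64.23] [ 7.8 -2.6  2.3] [-0.808 -2.027  0.01 ] 4.07
[539.98 152.08  64.21] [ 6.7 -2.7  2.8] [-0.781 -2.085  0.078] 4.07
```

Emit:
{"name": "servo_tool", "arguments": {"commands": [0, 0, 0, -0.05, -0.02, 0, -1, 0, 0, 0, 0, 0, 0, -1, 0, 0, 0, 0, 0, 0, -1, 0, 0, 0, 0, 0, 0, -0.5, 0, 0, 0, 0, 0, 0, -0.3, 0, 0, 0, 0, 0, 0, -0.3, 0, 0, 0, 0, 0, 0, -0.3]}}

```text
time_s: 20.55
tool_pos: [538.4, 152.0, 63.4]
tcp_rot: [[-0.998, -0.07, -0.003], [-0.07, 0.998, -0.001], [0.003, -0.001, -1.0]]
contact_force: [0.2, -0.8, -1.3]
opening: 29.6
grip_force: 0.0
```

Emit:
{"name": "servo_tool", "arguments": {"commands": [0, 0, 0, 0, 0, -1, -0.3, 0, 0, 0, 0, 0, -3, -0.3, 0, 0, 0, 0, 0, -4, -0.3, 0, 0, 0, 0, 0, -4, -0.3, 0, 0, 0, 0, 0, -4, -0.3, 0, 0, 0, 0, -4.5, 0, -0.3, 0, 0, 0, 0, -4.5, 0, -0.3, 0, 0, 0, 0, -4.5, 0, -0.3, 0, 0, 0, 0, -4.5, 0, -0.3, 0, 0, 0, 0, -4.5, 0, -0.3, 0, 0, 0, 0, -4.5, 0, -0.3, 0, 0, 0, 0, 0, 0, -0.3, 0, 0, 0, 0, 0, 0, -0.3]}}

```text
time_s: 21.85
tool_pos: [558.3, -117.9, 224.6]
tcp_rot: [[-0.998, -0.068, -0.0], [-0.068, 0.998, 0.0], [0.0, 0.0, -1.0]]
contact_force: [0.4, 1.4, 0.1]
opening: 30.4
grip_force: 0.0
```

```bash
python3 - <<'E'
from h import *
d=viewer.get_image("top");e=viewer.get_image("side")
p,q=proj(d,[510,147,45]).astype(int)
a=big(d["image"],p-33,q-30,p+34,q+20,6);u,v=proj(e,[520,147,45]).astype(int);b=big(e["image"],u-33,v-50,u+33,v+50,6)
o=np.zeros((600,800,3),np.uint8);o[:300,:402]=a;o[:,402:798]=b[:600];cv2.imwrite("pics/f1.png",o)
# root/side edges prediction check
x=np.array([.9975,.07,0]);y=np.array([-.07,.9975,0])
g=cv2.cvtColor(d["image"],cv2.COLOR_BGR2GRAY)
m=cv2.inRange(big(g,p-33,q-30,p+34,q+20,1),0,255)
print(d["image"][q-25:q+6:1,p-10].mean(1).astype(int).tolist(),p,q)
E
```

```text
[168, 167, 168, 167, 168, 168, 167, 166, 166, 166, 165, 166, 166, 166, 165, 165, 165, 165, 163, 165, 164, 164, 164, 163, 163, 163, 164, 163, 164, 162, 162] 222 236
```

View pics/f1.png

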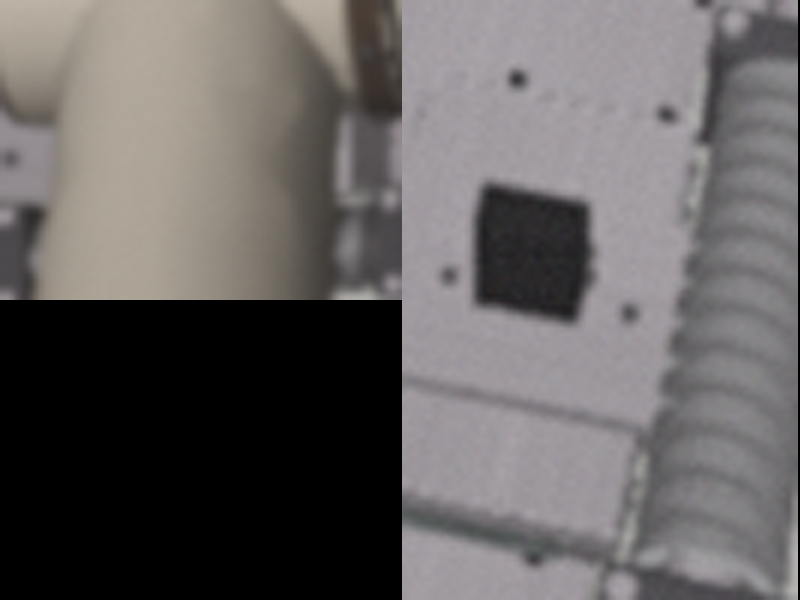

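In the side crop the leaf lies flat on the ledge with its handle at (530,250). Its edge follows the thread with the teeth in the grooves, and no gap shows from (645,425) up to (685,250). The arm hides the top view, so I move it aside for one last check.

Emit:
{"name": "servo_tool", "arguments": {"commands": [0, 0, 0, 0, -4.8, 0, -0.3, 0, 0, 0, 0, -4.8, 0, -0.3, 0, 0, 0, 0, -4.8, 0, -0.3, 0, 0, 0, 0, -4.8, 0, -0.3, 0, 0, 0, 0, -4.8, 0, -0.3, 0, 0, 0, 0, 0, 0, -0.3]}}

```text
time_s: 22.55
tool_pos: [575.8, -359.7, 223.2]
tcp_rot: [[-0.998, -0.067, -0.001], [-0.067, 0.998, -0.001], [0.001, -0.001, -1.0]]
contact_force: [0.2, 0.6, -1.0]
opening: 30.7
grip_force: 0.0
```

```bash
python3 - <<'E'
from h import *
d=viewer.get_image("top")
p,q=proj(d,[510,147,45]).astype(int)
cv2.imwrite("pics/f2.png",big(d["image"],p-40,q-35,p+40,q+20,10))
E
```

```text
(no output)
```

View pics/f2.png

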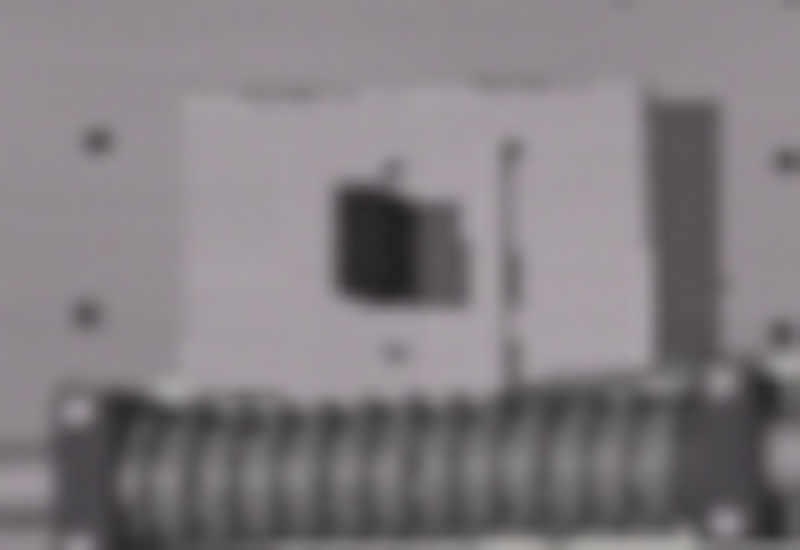

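The top view shows the leaf flat on the ledge, its handle at (375,245) and its edge meeting the screw along columns 290-510 with no gap. I hand it in.

```bash
python3 -c "
from workcell import arm
print(arm.finish_job())"
```

```text
the job is handed in; nothing more can be done
None
```

The five-toothed leaf is seated in the thread and lying flat on the ledge; I held it pressed at about 7 N for over a second, let go, and handed the job in at about 23 s, though no verdict came back.

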